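# Wedge the claw weight in the bench stop for brushing

## Robot

A 6-joint arm with a two-finger parallel gripper is mounted at the origin on the work surface. World frame = base frame: x ahead of the robot, y to its left, z up, the work surface at z = 0. Lengths are in m, angles in degrees, forces in N, time in s.
With the tool pointing down it reaches from about 0.375 to 0.9 m from the base axis. Payload 3.1 kg.
Tool frame: the origin (TCP) lies midway between the tips of the shut fingers; the grasp point (between the pads) lies 19 mm behind it; z points along the fingers, y is the direction in which the jaws open and shut (so a half turn about z gives the same grasp; the last joint's range is limited). The gripper opens to 87 mm and grips with 3 to 60 N. Pads are 19 mm wide; open, the fingers measure 117 mm over their backs; the gripper's body (75 mm by 190 mm) begins 51 mm behind the grasp point.
Start: joints at [-83.566, 30.224, 82.088, -0, 67.689, -10.227], TCP at [0.179, -0.599, 0.223] pointing down, gripper open.
Joint ranges: [-176.69, 176.69], [-43.24, 126.21], [12.49, 139.97], [-82, 262], [0, 151.66], [-163.58, 163.58]. Speed limits (degrees/s): [159.86, 159.86, 180, 180, 180, 180].

## Interface

Orientations are given as a 3x3 rotation matrix whose columns are the frame's x, y, z axes.
In Python, from rig import status, vision, bot, models gives the robot as it stands.
- The arm moves only by the tool send_rows, never from a script. Its argument "moves" is a list of rows, each a list of 7 numbers: the shift along the tool's x, y, z in units of 25 mm (1.0 is 25 mm), then the turn, a rotation vector about the tool's x, y, z in units of 10 degrees (1.0 is 10 degrees), then the closure, from -1 (fully open) to 1 (shut), so that 0 is half open. In form: [[dx, dy, dz, rx, ry, rz, hand], ...]. A call has 1 to 12 rows; each row shifts and turns the commanded pose from where the row before left it, along the tool's axes as they then stand; what a row does not reach is not made up. A row lasts 1/8 s, in which the tool goes at most 62.5 mm and 10.7 degrees, less where a joint would pass 70% of its speed; a pose out of reach is approached as far as the arm can. A call is refused whole if a number of a shift passes 1 or a number of a turn 1, either way. A call with a gripper value outside its range is refused whole. The fingers move at their own pace and stop on an object; the grip force is fixed at half the most. Time passes only in rows, so rows that do not move let the fingers close. It gives the time, the measured TCP pose, the force and the opening at its end, in the units of the state.
- status.read_state(): the state, without advancing time (a new reading comes with each control period).
- vision.capture(name): name is "scene" or "top" or "wrist"; returns a dict with "img" (420x560x3 uint8, red, green, blue), "depth" (420x560 float32, m along the optical axis (not along the pixel's ray), 0 where there is no reading), "fx", "fy", "cx", "cy" (pixels), "distortion" ([k1, k2, p1, p2, k3] as OpenCV has them; the pictures are not rectified), "pose" (4x4, takes a point from camera to world coordinates); the wrist camera has in their place "hand_eye" (4x4, takes a point from camera to tool coordinates, whose origin is the TCP and whose axes are the flange's). Camera axes: x right, y up, looking along -z (the intrinsics and any distortion apply to the point x, -y, -z); pixel columns grow to the right and rows downward; lengths in m; the calibration is good to about 2 mm. A picture is of the moment at which its call begins: read the wrist's pose just before it.
- bot.hand_in(): hands the job in, once; it reports no verdict.
Trained networks look in the newest picture that a camera, given by its name, has taken for a name from the list of things; names that differ only in an ending like _2 or _b are one class to them, and where a whole thing is asked for, a point or a joint stands for the part that bears it (a point fixed in the world has none). Each returns a list of dicts, best first, with "confidence" (0 to 1); they miss things now and then, are a little off and sometimes report something else, mostly with a low value. They report only what shows in the picture. A call takes as long as a camera call. They do not tell look-alikes from the thing itself.
- models.masks_of(camera, name): "mask" (420x560 bool, what is visible of it) and "extent" ([left, top, right, bottom] in pixels, round what is visible of it).
- models.landmark_of(camera, name): "point" ([column, row] in pixels: a listed point, or the origin of a listed thing).
The state is a dict: "time_s": time; "joint_positions": joint angles; "qvel": joint speeds; "tau": joint torques, N m; "position": TCP position; "tcp_rot": TCP orientation; "force": force on the tool from outside, world axes, zero at the start; "moment": the same for the moment, N m; "opening": opening from 0.0 (shut) to 1.0 (fully open).
Only numpy, scipy, OpenCV 4.12 (cv2) and the standard library are available. Lean on these libraries where they do the work, as an engineer would, in place of code of your own. Each camera call takes 0.05 s, during which the arm holds its last target.

## Task

Fix the rusty claw weight in the wooden holding stop so that it can be wire-brushed: slide it along the bench top until one long side lies against the long back batten and its leading end is up against the end block, then push the loose wooden wedge point first into the gap between the weight and the slanted cleat until it jams tight and the weight cannot shift. Slide both things along the bench only, never lift or tip either, and leave everything else on the bench where it is.

Things in the scene. Friction and masses are not known exactly. Their poses are not given: they have to be found in the camera images.
- stop: wooden holding stop screwed to the bench: back batten, end block and slanted cleat, all 20 mm high. Origin on the bench top at the inner corner of batten and end block; +x points into the batten (away from the robot), +y along the batten to the end block, z up. Batten face x = 0, y -380 to 24 mm, 24 mm thick; end block face y = 0, x -46 to 0 mm. Place and yaw vary
- cleat_mouth (a point): the open end of the slanted cleat's working face, on the bench top, at x = -81, y = -116 mm in the stop's frame; same axes as the stop. From here the face runs straight to x = -59, y = -8 mm (slope 1 in 5, so the gap narrows towards the end block). The cleat is 22 mm wide and 110 mm long and lies on the robot's side of this face
- seat (a point): where the weight's centre lies when it is home, on the bench top at x = -25, y = -45 mm in the stop's frame; same axes as the stop
- wedge_home (a point): where the wedge's origin lies, about, when it is tight beside the seated weight: on the bench top at x = -60.5, y = -67 mm in the stop's frame; same axes as the stop. The wedge's butt then still sticks out about 32 mm behind the weight
- weight: claw weight, a rusty oblong steel slab 50 mm (its x) by 90 mm (its y) by 18 mm high with two 11 mm bolt holes, about 0.6 kg, lying flat. Origin at the centre of its underside. Either long side may go against the batten. It starts near the batten's open end (y = -345 to -305 mm in the stop's frame), clear of it on the robot's side, turned up to 0.55 rad
- wedge: loose wooden wedge, 110 mm long (its y), 18 mm high, 35 g, lying by the cleat's mouth, point towards the end block, clear of the weight's way along the batten. Origin on its underside at half length and width. Point 10 mm wide at y = +55, butt 32 mm wide at y = -55 mm. Straight side x = +10.5 mm faces the weight; the other, tapered 1 in 5 (x = -21.5 at the butt, +0.5 at the point), faces the cleat
- nipple_a: a brass hose nipple standing upright, 20 mm across, 46 mm high, origin at the centre of its foot; to be left alone. Stands on the robot's side of the cleat
- nipple_b: the other brass hose nipple, same shape, standing upright beyond the back batten; to be left alone
- bowl: the cracked clear plastic claw bowl, 120 mm across, 70 mm high, with a 22 mm outlet spout along its +x to 76 mm from the centre; origin under its centre; to be left alone. Stands to the left of the stop
- claw_top: the stainless claw top with four inlet stubs and a small hoop, 100 mm across, 43 mm high; origin under its centre; to be left alone. Lies to the left of the stop
- liner: the tan rubber liner lying along its y axis, 192 mm long, its head 58 mm across at the +y end; origin at half length on the bench under its axis; to be left alone. Lies on the robot's side of the stop
- brush: the wire brush lying bristles down along its x axis, 253 mm long, 30 mm wide, 38 mm high; origin near half length on the bench; to be left alone. Lies to the right
- tin: a grease tin, 75 mm across, 48 mm high; origin under its centre; to be left alone. Stands to the right, on the robot's side of the weight
Things that resemble listed ones, but are neither listed nor needed, are in the scene too. Of the things shaped like the wedge, the wooden one is meant. What is shaped like the weight but blue is not meant.

How it is judged:
By the outcome, as a careful person would: the job done as asked, in the order asked, and still so for the second after the job is handed in, with the robot touching nothing.
It also fails if it takes over 72 s, if anything falls off the work surface, if the arm or the gripper's body presses on something with over 40 N, if the wrist force passes 120 N, or if a joint passes its speed limit or range.

## Working session

There is one attempt and no reset: what is moved stays moved. The work goes in short steps, Python scripts to look and compute and a tool call to move; the robot and the scene stay as the last step left them, time stands still between calls to the robot, and variables do not carry over. Pictures are saved under pics/ and viewed, and the job is handed in when it is done.

Besides the shell and the picture viewer there is one more tool, called after "Request:" by a JSON object that holds its "fn" and its "kwargs". send_rows: Moves the arm, as the interface text tells. Its arguments: {"type":"object","properties":{"moves":{"type":"array"}},"required":["moves"]}

```bash
ls; mkdir -p pics
python3 - <<'E'
from rig import status, vision, bot, models
import cv2,numpy as np
s=status.read_state();print(s)
for c in ["scene","top"]:
    r=vision.capture(c);cv2.imwrite(f"pics/{c}0.png",r["img"][:,:,::-1]);print(c,r["fx"],r["fy"],r["cx"],r["cy"],r["distortion"],r["pose"].round(3).tolist())
    np.savez(f"{c}0.npz",**{k:v for k,v in r.items()})
E
```

```text
pics
{'time_s': 0.0, 'joint_positions': array([-8.35639231e+01,  3.02778159e+01,  8.21573812e+01, -1.17115450e-03,
        6.76878782e+01, -1.02268028e+01]), 'qvel': array([ 0.17472901,  0.101322  , -0.03800464,  0.01800539,  0.03724981,
       -0.03632276]), 'tau': array([-1.02501355e-03, -4.40039492e+01, -1.76592636e+01,  6.33795164e-02,
        5.81788807e-02, -1.48799109e-04]), 'position': array([ 0.17915639, -0.59800392,  0.22157844]), 'tcp_rot': array([[ 9.58006282e-01,  2.86747094e-01, -2.59577881e-04],
       [ 2.86746982e-01, -9.58003978e-01,  2.13241040e-03],
       [ 3.62785842e-04, -2.11729573e-03, -9.99997693e-01]]), 'force': array([ 0.3335352 ,  0.59367736, -0.20772545]), 'moment': array([-0.01586392,  0.00373026,  0.01282456]), 'opening': 0.9995751159087164}
scene 470.380136453107 470.380136453107 284.0071867867136 206.92524330123842 [-0.11152367  0.          0.          0.          0.        ] [[-0.452, -0.488, 0.747, 1.411], [0.892, -0.236, 0.385, 0.446], [-0.011, 0.84, 0.542, 0.67], [0.0, 0.0, 0.0, 1.0]]
top 495.1880402816792 495.1880402816792 267.96414119690746 213.003595010862 [-0.08367474  0.          0.          0.          0.        ] [[-0.014, 0.995, -0.103, 0.453], [-1.0, -0.015, -0.011, -0.021], [-0.013, 0.103, 0.995, 1.276], [0.0, 0.0, 0.0, 1.0]]
```

View pics/scene0.png

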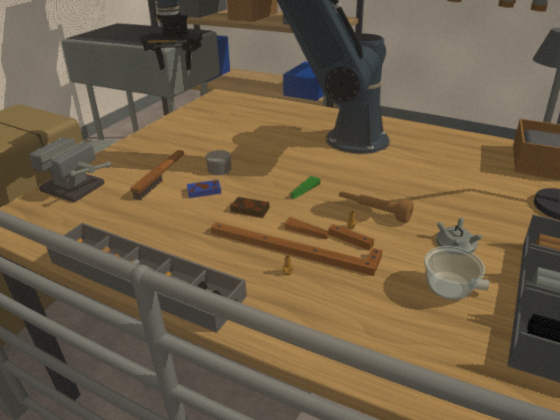

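View pics/top0.png

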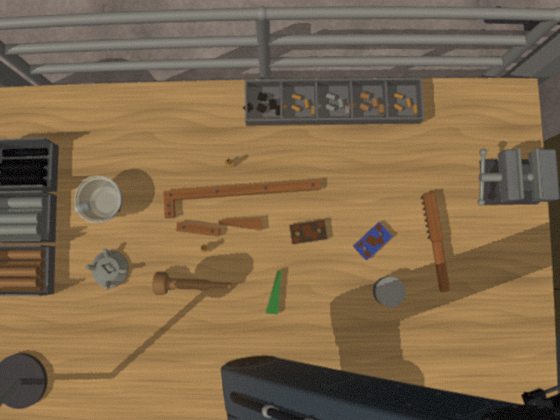

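The top view shows the rusty weight at (308,231), with a blue look-alike at (373,240). The wooden wedge is at (241,223), with a green look-alike at (275,292). The cleat is at (199,228), the batten runs (165..323, ~188), and the end block is at (169,205). I'll check my choice in a close crop.

```bash
cat > h.py <<'E'
import numpy as np,cv2
def px2w(r,uv,z):
    K=np.array([[r["fx"],0,r["cx"]],[0,r["fy"],r["cy"]],[0,0,1]],float)
    n=cv2.undistortPoints(np.array(uv,float).reshape(-1,1,2),K,np.array(r["distortion"],float)).reshape(-1,2)
    P=np.array(r["pose"]);d=np.c_[n[:,0],-n[:,1],-np.ones(len(n))]@P[:3,:3].T
    o=P[:3,3];return o+d*((z-o[2])/d[:,2])[:,None]
def w2px(r,p):
    P=np.array(r["pose"]);K=np.array([[r["fx"],0,r["cx"]],[0,r["fy"],r["cy"]],[0,0,1]],float)
    c=(np.array(p,float).reshape(-1,3)-P[:3,3])@P[:3,:3];c=c*[1,-1,-1]
    return cv2.projectPoints(c,np.zeros(3),np.zeros(3),K,np.array(r["distortion"],float))[0].reshape(-1,2)
E
python3 - <<'E'
from rig import vision,models
from h import *
r=vision.capture("top");im=r["img"]
c=im[150:270,150:350,::-1];cv2.imwrite("pics/crop0.png",cv2.resize(c,None,fx=4,fy=4,interpolation=cv2.INTER_CUBIC))
for n in ["stop","weight","wedge","nipple_a"]:
    for m in models.masks_of("top",n):
        print(n,m["confidence"],m["extent"])
        cs,_=cv2.findContours(m["mask"].astype(np.uint8),0,2);
        k=max(cs,key=cv2.contourArea).reshape(-1,2)
        w=px2w(r,k,0.018)[:,:2]; b=cv2.minAreaRect((w*1000).astype(np.float32));print("   rect",b)
for n in ["stop","cleat_mouth","seat","wedge_home","weight","wedge","nipple_a","nipple_b"]:
    for m in models.landmark_of("top",n): print(n,round(m["confidence"],2),np.round(m["point"],1),px2w(r,m["point"],0)[0].round(4))
E
```

```text
stop 0.89 [163.0, 179.9, 318.4, 231.9]
   rect ((628.165771484375, 61.83172607421875), (69.45065307617188, 402.13580322265625), 5.368395805358887)
stop 0.68 [73.4, 178.3, 125.9, 226.4]
   rect ((625.6161499023438, 434.4922790527344), (124.19320678710938, 119.27482604980469), 45.289669036865234)
weight 0.64 [288.9, 220.3, 327.1, 244.8]
   rect ((535.9186401367188, -106.65784454345703), (55.33401870727539, 91.80391693115234), 7.858882904052734)
weight 0.56 [354.5, 219.2, 391.5, 261.6]
   rect ((509.3283996582031, -270.6564025878906), (51.80975341796875, 92.65897369384766), 43.30875778198242)
weight 0.29 [421.4, 193.7, 446.6, 288.5]
   rect ((505.15887451171875, -435.181396484375), (251.0376434326172, 36.38468933105469), 8.675572395324707)
wedge 0.81 [217.3, 217.1, 262.7, 229.6]
   rect ((556.38330078125, 66.10576629638672), (104.86617279052734, 30.67715835571289), 89.13520812988281)
wedge 0.54 [269.5, 271.4, 280.6, 313.4]
   rect ((384.8783874511719, -16.945110321044922), (30.212818145751953, 110.3202133178711), 83.36727905273438)
stop 0.72 [175.6 200.5] [0.6218 0.2339 0.    ]
cleat_mouth 0.71 [220.1 226. ] [0.5534 0.1176 0.    ]
seat 0.56 [190.3 207.4] [0.6031 0.1952 0.    ]
wedge_home 0.77 [203.1 219.3] [0.5714 0.1618 0.    ]
weight 0.64 [305.2 232.8] [ 0.5325 -0.1021  0.    ]
weight 0.6 [373.  240.3] [ 0.5104 -0.2766  0.    ]
wedge 0.91 [276.4 290.5] [ 0.3861 -0.0255  0.    ]
wedge 0.85 [236.1 223.7] [0.5587 0.0761 0.    ]
wedge 0.46 [228.7 165.9] [0.711  0.0944 0.    ]
wedge 0.36 [102.5 203.4] [0.6174 0.4283 0.    ]
nipple_a 0.46 [231.8 165.1] [0.713  0.0863 0.    ]
nipple_a 0.38 [204.2 250.3] [0.4911 0.159  0.    ]
nipple_b 0.46 [231.8 165.1] [0.713  0.0863 0.    ]
nipple_b 0.38 [204.2 250.3] [0.4911 0.159  0.    ]
```

View pics/crop0.png

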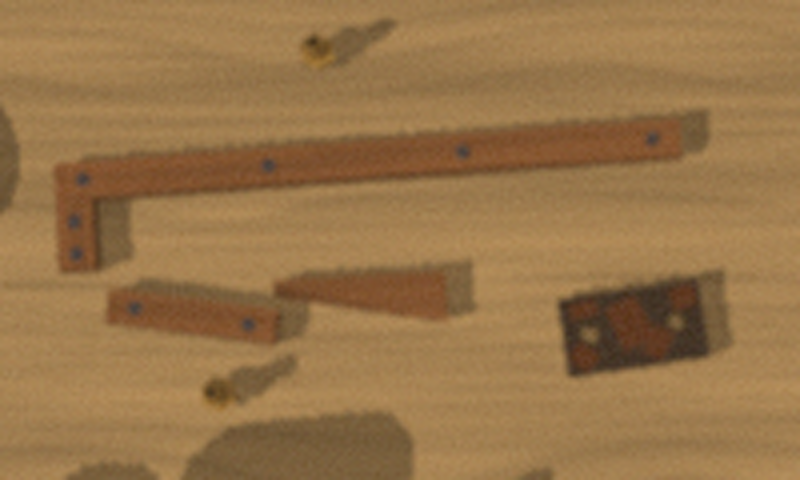

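The crop confirms it: the rusty slab is at crop (635,325) and the brown wooden wedge at (380,290), with its point to the left next to the cleat mouth. Next I'll fit the outlines.

```bash
cat >> h.py <<'E'
from scipy.optimize import minimize
S=4
def T(p,pts): 
    c,s=np.cos(p[2]),np.sin(p[2]);return np.c_[p[0]+c*pts[:,0]-s*pts[:,1],p[1]+s*pts[:,0]+c*pts[:,1]]
A=np.array
STOP=[(A([[-46,0],[24,0],[24,24],[-46,24]])/1e3,.02),(A([[0,-380],[24,-380],[24,24],[0,24]])/1e3,.02),
 (A([[-81,-116],[-59,-8],[-59-21.56,-8+4.4],[-81-21.56,-116+4.4]])/1e3,.02)]
WEIGHT=[(A([[-25,-45],[25,-45],[25,45],[-25,45]])/1e3,.018)]
WEDGE=[(A([[10.5,-55],[10.5,55],[.5,55],[-21.5,-55]])/1e3,.018)]
def corners(r,p,parts): return [w2px(r,np.c_[T(p,q),np.full(len(q),z)]) for q,z in parts]
def fit(r,mask,parts,p0,scale=S):
    # mask at native res, soft float; maximise IoU over window
    m=cv2.resize(mask.astype(np.float32),None,fx=S,fy=S,interpolation=cv2.INTER_LINEAR)
    def cost(q):
        p=A(p0)+A(q)*[.001,.001,.01]
        im=np.zeros(m.shape,np.float32)
        for c in corners(r,p,parts):
            cv2.fillPoly(im,[np.round(((c+.5)*S-.5)*16).astype(np.int32)],1.,lineType=cv2.LINE_AA,shift=4) if False else cv2.fillPoly(im,[np.round(((c+.5)*S-.5)*16).astype(np.int32)],1.,shift=4)
        return 1-np.minimum(im,m).sum()/np.maximum(im,m).sum()
    best=None
    for s in (6,2):
        x0=np.zeros(3) if best is None else best.x
        best=minimize(cost,x0,method="Nelder-Mead",options=dict(initial_simplex=x0+np.r_[np.zeros((1,3)),np.eye(3)*s],xatol=.02,fatol=1e-5,maxiter=300))
    return A(p0)+best.x*[.001,.001,.01],best.fun
def woodmask(im):
    h=cv2.cvtColor(im,cv2.COLOR_RGB2LAB).astype(float);return h
def tostop(st,p):
    c,s=np.cos(st[2]),np.sin(st[2]);d=A(p[:2])-st[:2];return A([c*d[0]+s*d[1],-s*d[0]+c*d[1],p[2]-st[2] if len(p)>2 else 0])
def toworld(st,p):
    c,s=np.cos(st[2]),np.sin(st[2]);return A([st[0]+c*p[0]-s*p[1],st[1]+s*p[0]+c*p[1]])
E
python3 - <<'E'
from h import *
r=dict(np.load("top0.npz"));im=r["img"]
lab=cv2.cvtColor(im,cv2.COLOR_RGB2LAB).astype(int)
for n,(u,v) in dict(bench=(250,205),batten=(250,189),wedge=(250,223),shadow=(178,205),weight=(300,222),rust=(308,228),nip=(229,161),cleat=(200,229)).items(): print(n,im[v,u],lab[v,u])
E
```

```text
bench [161 127  76] [141 135 161]
batten [128  85  48] [102 142 157]
wedge [128  79  43] [ 98 145 158]
shadow [122  94  61] [107 135 151]
weight [116  89  58] [102 135 150]
rust [98 61 34] [ 75 141 151]
nip [105  75  39] [ 88 136 154]
cleat [127  81  45] [ 99 143 157]
```

```bash
cat >> h.py <<'E'
def soft(x,a,b): return np.clip((x-a)/(b-a),0,1)
def masks(im):
    f=im.astype(float);rg=f[...,0]/(f[...,1]+1)
    wood=soft(rg,1.33,1.5); L=cv2.cvtColor(im,cv2.COLOR_RGB2LAB)[...,0].astype(float)
    return wood,L
def keep(m,poly,grow):
    k=np.zeros(m.shape,np.uint8)
    for c in poly: cv2.fillPoly(k,[np.round(c).astype(np.int32)],1)
    return m*cv2.dilate(k,np.ones((2*grow+1,)*2,np.uint8))
def measure(r,st0,we0,wd0,ov=None,fitstop=True):
    wood,L=masks(r["img"])
    st,e=(fit(r,keep(wood,corners(r,st0,STOP),5)*(1-(keep(np.ones_like(wood),corners(r,wd0,WEDGE),1) if wd0 is not None else 0)),STOP,st0) if fitstop else (A(st0),0))
    out=[st];es=[e]
    if we0 is not None:
        m=soft(-L,-104,-80); we,e=fit(r,keep(m,corners(r,we0,WEIGHT),4),WEIGHT,we0);out.append(we);es.append(e)
    if wd0 is not None:
        excl=keep(np.ones_like(wood),corners(r,st,STOP),0)
        wd,e=fit(r,keep(wood,corners(r,wd0,WEDGE),5)*(1-excl),WEDGE,wd0);out.append(wd);es.append(e)
    print("err",np.round(es,3))
    if ov:
        b=cv2.resize(r["img"][...,::-1],None,fx=S,fy=S,interpolation=cv2.INTER_CUBIC)
        for p,parts in zip(out,[STOP]+([WEIGHT] if we0 is not None else [])+[WEDGE]):
            for c in corners(r,p,parts): cv2.polylines(b,[np.round((c+.5)*S-.5).astype(np.int32)],True,(0,255,0),1)
        cv2.imwrite(ov,b[600:1080,600:1400])
    return out
E
python3 - <<'E'
from h import *
r=dict(np.load("top0.npz"))
st,we,wd=measure(r,[.622,.234,.09],[.536,-.107,.137],[.556,.07,.0],"pics/fit0.png")
print(st,we,wd,tostop(st,we),tostop(st,wd))
E
```

```text
err [0.158 0.092 0.166]
[0.62286763 0.23695775 0.05543738] [ 0.53519121 -0.10844013  0.13652275] [0.55994672 0.06557936 0.03505336] [-0.10667986 -0.3400092   0.08108538] [-0.07232015 -0.16762872 -0.02038401]
```

View pics/fit0.png

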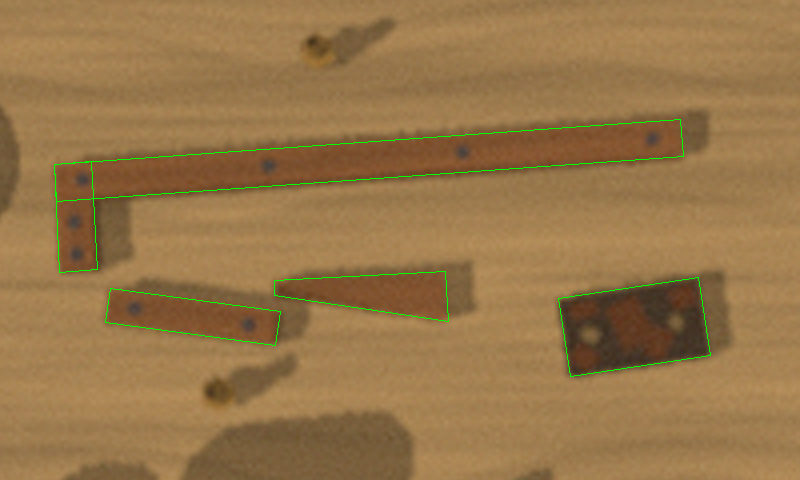

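The fit overlays line up well. In the stop frame (mm), the weight is at (-107, -340) with yaw +0.081 rad. The wedge is at (-72, -168) with yaw -0.02 rad, which leaves the weight's lane clear.

Plan:
1. Push the weight flat against the batten with two spread fingertips.
2. Push its rear end along to the end block.
3. Push the wedge by its butt.

First the tool turns to the stop's axes, giving tool x = stop x and tool y = -stop y.

Request:
{"fn": "send_rows", "kwargs": {"moves": [[0,0,0,0,0,0.7,-0.15],[0,0,0,0,0,0.65,-0.15],[0.7,-1,0,0,0,0,-0.15],[0.7,-1,0,0,0,0,-0.15],[0.7,-1,0,0,0,0,-0.15],[0.7,-1,0,0,0,0,-0.15],[0.7,-1,0,0,0,0,-0.15],[0.7,-1,0,0,0,0,-0.15],[0.7,-1,0,0,0,0,-0.15],[0.7,-1,0,0,0,0,-0.15],[0.7,-1,0,0,0,0,-0.15],[0.7,-1,0,0,0,0,-0.15]]}}

```text
time_s: 2.25
position: [0.3407, -0.3388, 0.2228]
tcp_rot: [[0.998, 0.055, 0.0], [0.055, -0.998, -0.0], [0.0, 0.001, -1.0]]
force: [0.0, 0.4, -0.0]
opening: 0.574
```

Request:
{"fn": "send_rows", "kwargs": {"moves": [[0.7,-1,0,0,0,0,-0.15],[0.7,-1,0,0,0,0,-0.15],[0.7,-1,0,0,0,0,-0.15],[0.7,-1,0,0,0,0,-0.15],[0.7,-1,0,0,0,0,-0.15],[0.7,-1,0,0,0,0,-0.15],[0.7,-1,0,0,0,0,-0.15],[0.7,-1,0,0,0,0,-0.15],[0.4,-0.8,0,0,0,0,-0.15],[0,0,0,0,0,0,-0.15],[0,0,0,0,0,0,-0.15]]}}

```text
time_s: 3.62
position: [0.4777, -0.1119, 0.2226]
tcp_rot: [[0.998, 0.055, 0.0], [0.055, -0.998, -0.0], [-0.0, 0.0, -1.0]]
force: [-0.3, -0.1, 0.2]
opening: 0.571
```

```bash
cat >> h.py <<'E'
ST=A([0.62286763,0.23695775,0.05543738])
def where():
    from rig import status
    s=status.read_state();R=s["tcp_rot"];p=tostop(ST,s["position"])[:2]*1000
    psi=np.degrees(np.arctan2(R[1,1],R[0,1])-ST[2])
    print("t%.2f stop xy %s z %.1f jaw-ang %.2f tilt %s F %s open %.3f q %s"%(s["time_s"],p.round(1),s["position"][2]*1e3,psi,R[:2,2].round(4),s["force"].round(1),s["opening"],s["joint_positions"].round(0)))
    return s
E
python3 - <<'E'
from h import *
where()
from rig import vision
r=vision.capture("top");print(px2w(r,[(389,293)],.048))
st,we,wd=measure(r,ST,[.535,-.108,.137],[.56,.066,.035],"pics/f1.png")
print(st,tostop(st,we),tostop(st,wd))
E
```

```text
t3.62 stop xy [-164.3 -340.3] z 222.6 jaw-ang -90.00 tilt [ 0.     -0.0005] F [-0.3 -0.1  0.2] open 0.571 q [-26.  20. 101.  -0.  59.  61.]
[[ 0.37781602 -0.30248627  0.048     ]]
err [0.155 0.383 0.153]
[0.62287531 0.2369836  0.05594174] [-0.10592029 -0.34732627  0.22544174] [-0.07232185 -0.16760705 -0.01966216]
```

Run:
```python
from h import *
from rig import vision,status
s=status.read_state();r=vision.capture("wrist")
cv2.imwrite("pics/w1.png",r["img"][...,::-1])
Tw=np.eye(4);Tw[:3,:3]=s["tcp_rot"];Tw[:3,3]=s["position"]
print(r["hand_eye"].round(3).tolist())
r["pose"]=Tw@r["hand_eye"]
b=r["img"][...,::-1].copy()
for p,parts in ((ST,STOP),([.5352,-.1084,.1365],WEIGHT)):
    for c in corners(r,p,parts): cv2.polylines(b,[np.round(c).astype(np.int32)],True,(0,255,0),1)
cv2.imwrite("pics/w1o.png",b)
```

```text
[[0.001, 0.952, 0.306, 0.085], [1.0, -0.001, 0.0, 0.0], [0.001, 0.306, -0.952, -0.162], [0.0, 0.0, 0.0, 1.0]]
```

View pics/w1o.png

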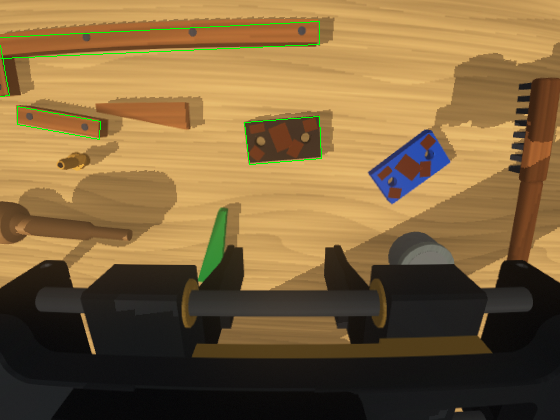

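The wrist overlay agrees with the top-camera fit to about 1–2 mm, and the fingers have a clear spot to descend behind the weight.

Request:
{"fn": "send_rows", "kwargs": {"moves": [[0,0,1,0,0,0,-0.15],[0,0,1,0,0,0,-0.15],[0,0,1,0,0,0,-0.15],[0,0,1,0,0,0,-0.15],[0,0,1,0,0,0,-0.15],[0,0,1,0,0,0,-0.15],[0,0,1,0,0,0,-0.15],[0,0,1,0,0,0,-0.15],[0,0,0.4,0,0,0,-0.15],[0,0,0.26,0,0,0,-0.15],[0,0,0,0,0,0,-0.15]]}}

```text
time_s: 5.1
position: [0.478, -0.1118, 0.0062]
tcp_rot: [[0.998, 0.055, 0.0], [0.055, -0.998, -0.0], [0.0, 0.0, -1.0]]
force: [-0.4, 0.7, -0.3]
opening: 0.574
```

Request:
{"fn": "send_rows", "kwargs": {"moves": [[0.4,0,0,0,0,0,-0.15],[0.4,0,0,0,0,0,-0.15],[0.4,0,0,0,0,0,-0.15],[0.4,0,0,0,0,0,-0.15],[0.4,0,0,0,0,0,-0.15],[0.4,0,0,0,0,0,-0.15],[0.4,0,0,0,0,0,-0.15],[0.4,0,0,0,0,0,-0.15],[0.3,0,0,0,0,0,-0.15],[0.2,0,0,0,0,0,-0.15],[0,0,0,0,0,0,-0.15]]}}

```text
time_s: 6.48
position: [0.5691, -0.1056, 0.0061]
tcp_rot: [[0.998, 0.056, -0.003], [0.056, -0.998, 0.001], [-0.003, -0.001, -1.0]]
force: [-4.1, 1.0, 3.0]
opening: 0.574
```

Run:
```python
from h import *
where()
from rig import vision
r=vision.capture("scene");cv2.imwrite("pics/s2.png",r["img"][...,::-1])
b=r["img"][120:300,130:400,::-1];cv2.imwrite("pics/s2c.png",cv2.resize(b,None,fx=2.9,fy=2.9,interpolation=cv2.INTER_CUBIC))
```

```text
t6.47 stop xy [ -72.7 -339. ] z 6.1 jaw-ang -89.97 tilt [-0.0032  0.0011] F [-4.1  1.   3. ] open 0.574 q [-22.  45.  97.  -0.  38.  65.]
```

View pics/s2c.png

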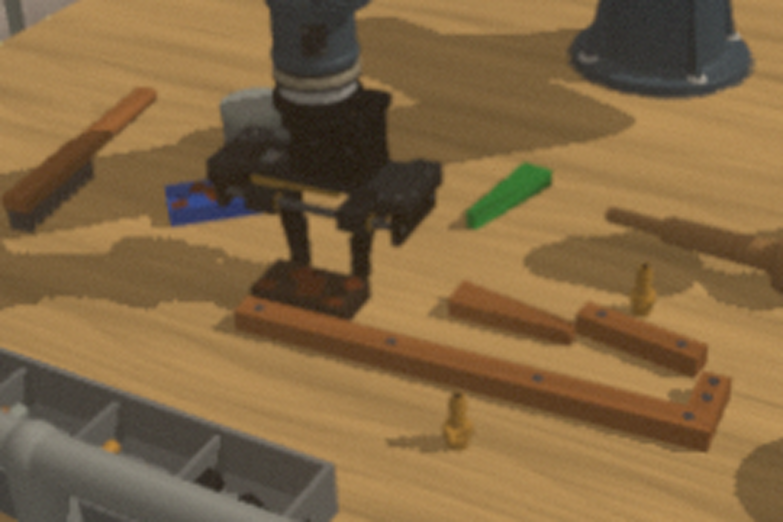

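The weight has turned nearly parallel to the batten with only a small gap left (scene crop around (310,290)). I'll close it in small steps.

Request:
{"fn": "send_rows", "kwargs": {"moves": [[0.15,0,0,0,0,0,-0.15],[0.15,0,0,0,0,0,-0.15],[0.1,0,0,0,0,0,-0.15],[0.08,0,0,0,0,0,-0.15],[0,0,0,0,0,0,-0.15]]}}

```text
time_s: 7.15
position: [0.581, -0.1054, 0.0059]
tcp_rot: [[0.998, 0.055, -0.003], [0.055, -0.998, 0.001], [-0.003, -0.001, -1.0]]
force: [-5.6, 0.3, 2.3]
opening: 0.578
```

Run:
```python
from h import *
where()
```

```text
t7.15 stop xy [ -60.7 -339.5] z 5.9 jaw-ang -90.01 tilt [-0.0026  0.0007] F [-5.6  0.3  2.3] open 0.578 q [-21.  46.  95.  -0.  40.  66.]
```

Request:
{"fn": "send_rows", "kwargs": {"moves": [[0.08,0,0,0,0,0,-0.15],[0,0,0,0,0,0,-0.15]]}}

```text
time_s: 7.4
position: [0.5828, -0.1053, 0.0059]
tcp_rot: [[0.998, 0.056, -0.003], [0.056, -0.998, 0.001], [-0.003, -0.001, -1.0]]
force: [-6.5, -0.1, 4.5]
opening: 0.578
```

Request:
{"fn": "send_rows", "kwargs": {"moves": [[0.08,0,0,0,0,0,-0.15],[0,0,0,0,0,0,-0.15]]}}

```text
time_s: 7.65
position: [0.5828, -0.1053, 0.0059]
tcp_rot: [[0.998, 0.056, -0.007], [0.056, -0.998, 0.001], [-0.007, -0.001, -1.0]]
force: [-8.6, -1.5, 6.6]
opening: 0.576
```

The position stopped advancing at TCP x = -58.9 while the force rose, so the weight is against the batten. Next I back off, rise, and turn the jaw across the batten to get behind the rear end.

Request:
{"fn": "send_rows", "kwargs": {"moves": [[-0.4,0,0,0,0,0,-0.15],[-0.8,0,0,0,0,0,-0.15],[0,0,-1,0,0,0,0.3],[0,0,-1,0,0,0,0.77],[0,0.5,-1,0,0,0,0.77],[0,1,0,0,0,0,0.77],[0,1,0,0,0,0,0.77],[0,0.6,0,0,0,0,0.77],[0,0,0,0,0,-1,0.77],[0,0,0,0,0,-1,0.77],[0,0,0,0,0,-1,0.77]]}}

```text
time_s: 9.02
position: [0.5612, -0.1848, 0.081]
tcp_rot: [[0.834, 0.552, 0.002], [0.552, -0.834, -0.0], [0.001, 0.001, -1.0]]
force: [0.0, -0.5, 0.5]
opening: 0.112
```

Request:
{"fn": "send_rows", "kwargs": {"moves": [[0,0,0,0,0,-1,0.77],[0,0,0,0,0,-1,0.77],[0,0,0,0,0,-1,0.77],[0,0,0,0,0,-1,0.77],[0,0,0,0,0,-1,0.77],[0,0,0,0,0,-1,0.77],[0,0,0,0,0,0,0.77]]}}

```text
time_s: 9.9
position: [0.561, -0.1846, 0.081]
tcp_rot: [[-0.053, 0.999, 0.001], [0.999, 0.053, -0.0], [-0.0, 0.001, -1.0]]
force: [0.5, 0.3, -1.2]
opening: 0.115
```

Run:
```python
from h import *
where()
from rig import vision
r=vision.capture("top");p=toworld(ST,[-.025,-.34])
cv2.imwrite("pics/t3.png",cv2.resize(r["img"][150:270,200:400,::-1],None,fx=4,fy=4,interpolation=cv2.INTER_CUBIC))
```

```text
t9.90 stop xy [ -85.1 -417.5] z 81.0 jaw-ang -0.14 tilt [ 0.0013 -0.0003] F [ 0.5  0.3 -1.2] open 0.115 q [-29.  39.  94.   0.  48. -32.]
```

View pics/t3.png

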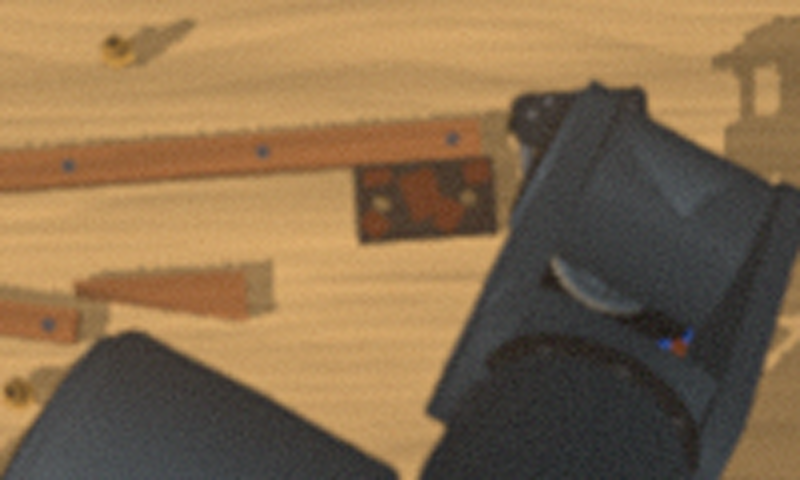

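The weight lies flush along the batten (crop (360–497, 165–240)). Next I'll move behind it, descend, and push along +y.

Request:
{"fn": "send_rows", "kwargs": {"moves": [[0,1,0,0,0,0,0.77],[0,1,0,0,0,0,0.77],[0,0.32,0,0,0,0,0.77],[0,0,1,0,0,0,0.77],[0,0,1,0,0,0,0.77],[0,0,0.7,0,0,0,0.77],[0,0,0.3,0,0,0,0.77],[0,0,0,0,0,0,0.77]]}}

```text
time_s: 10.95
position: [0.6181, -0.1813, 0.0057]
tcp_rot: [[-0.055, 0.998, -0.001], [0.998, 0.055, 0.0], [0.0, -0.001, -1.0]]
force: [-0.0, 0.7, 0.3]
opening: 0.115
```

Run:
```python
from h import *
where()
```

```text
t10.95 stop xy [ -27.9 -417.4] z 5.7 jaw-ang -0.04 tilt [-0.0007  0.0003] F [-0.   0.7  0.3] open 0.115 q [-26.  48.  87.  -0.  45. -29.]
```

Request:
{"fn": "send_rows", "kwargs": {"moves": [[0.3,0,0,0,0,0,0.77],[0.3,0,0,0,0,0,0.77],[0.3,0,0,0,0,0,0.77],[0.3,0,0,0,0,0,0.77],[0.3,0,0,0,0,0,0.77],[0.3,0,0,0,0,0,0.77],[0.3,0,0,0,0,0,0.77],[0.3,0,0,0,0,0,0.77],[0.3,0,0,0,0,0,0.77],[0.3,0,0,0,0,0,0.77],[0.2,0,0,0,0,0,0.77],[0.1,0,0,0,0,0,0.77]]}}

```text
time_s: 12.45
position: [0.6142, -0.1001, 0.0067]
tcp_rot: [[-0.057, 0.998, 0.001], [0.998, 0.057, -0.003], [-0.003, 0.001, -1.0]]
force: [-0.4, -5.9, 0.2]
opening: 0.116
```

Run:
```python
from h import *
where()
from rig import vision
r=vision.capture("scene");cv2.imwrite("pics/s4c.png",cv2.resize(r["img"][150:300,180:400,::-1],None,fx=3.5,fy=3.5,interpolation=cv2.INTER_CUBIC))
```

```text
t12.45 stop xy [ -27.4 -336. ] z 6.7 jaw-ang 0.07 tilt [ 0.001  -0.0026] F [-0.4 -5.9  0.2] open 0.116 q [-19.  47.  90.  -0.  43. -23.]
```

View pics/s4c.png

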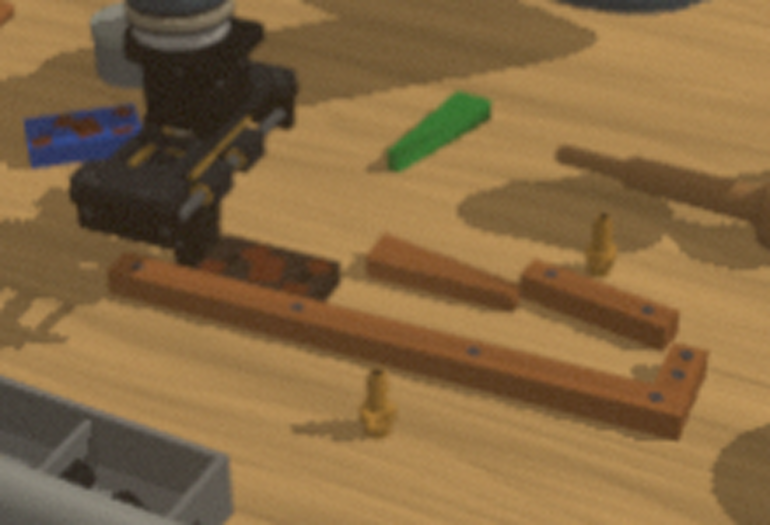

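It is tracking flush along the batten, so I continue.

Request:
{"fn": "send_rows", "kwargs": {"moves": [[0.3,0,0,0,0,0,0.77],[0.4,0,0,0,0,0,0.77],[0.4,0,0,0,0,0,0.77],[0.4,0,0,0,0,0,0.77],[0.4,0,0,0,0,0,0.77],[0.4,0,0,0,0,0,0.77],[0.4,0,0,0,0,0,0.77],[0.4,0,0,0,0,0,0.77],[0.4,0,0,0,0,0,0.77],[0.3,0,0,0,0,0,0.77],[0.2,0,0,0,0,0,0.77],[0,0,0,0,0,0,0.77]]}}

```text
time_s: 14.0
position: [0.6084, 0.0007, 0.0066]
tcp_rot: [[-0.056, 0.998, 0.0], [0.998, 0.056, -0.001], [-0.001, 0.0, -1.0]]
force: [-0.4, -3.6, 3.2]
opening: 0.118
```

Run:
```python
from h import *
where()
from rig import vision
r=vision.capture("scene");cv2.imwrite("pics/s5c.png",cv2.resize(r["img"][150:300,180:400,::-1],None,fx=3.5,fy=3.5,interpolation=cv2.INTER_CUBIC))
```

```text
t14.00 stop xy [ -27.5 -235.1] z 6.6 jaw-ang 0.04 tilt [ 0.0005 -0.0009] F [-0.4 -3.6  3.2] open 0.118 q [-10.  46.  92.  -0.  41. -14.]
```

View pics/s5c.png

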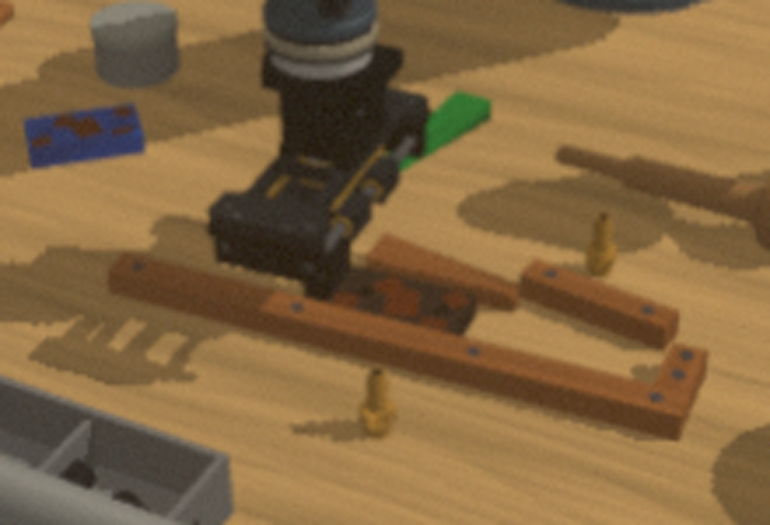

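Request:
{"fn": "send_rows", "kwargs": {"moves": [[0.3,0,0,0,0,0,0.77],[0.5,0,0,0,0,0,0.77],[0.5,0,0,0,0,0,0.77],[0.5,0,0,0,0,0,0.77],[0.5,0,0,0,0,0,0.77],[0.5,0,0,0,0,0,0.77],[0.5,0,0,0,0,0,0.77],[0.5,0,0,0,0,0,0.77],[0.5,0,0,0,0,0,0.77],[0.3,0,0,0,0,0,0.77],[0.2,0,0,0,0,0,0.77],[0.1,0,0,0,0,0,0.77]]}}

```text
time_s: 15.55
position: [0.6015, 0.1223, 0.0065]
tcp_rot: [[-0.056, 0.998, -0.0], [0.998, 0.056, -0.002], [-0.002, -0.0, -1.0]]
force: [-0.7, -6.4, 4.6]
opening: 0.115
```

Request:
{"fn": "send_rows", "kwargs": {"moves": [[0.15,0,0,0,0,0,0.77],[0.1,0,0,0,0,0,0.77],[0,0,0,0,0,0,0.77]]}}

```text
time_s: 15.92
position: [0.6011, 0.1287, 0.0065]
tcp_rot: [[-0.056, 0.998, -0.0], [0.998, 0.056, -0.001], [-0.001, -0.0, -1.0]]
force: [-0.2, -5.5, 4.4]
opening: 0.119
```

Run:
```python
from h import *
where()
```

```text
t15.93 stop xy [ -27.7 -106.9] z 6.5 jaw-ang 0.02 tilt [-0.0002 -0.0012] F [-0.2 -5.5  4.4] open 0.119 q [ 2. 47. 91. -0. 42. -1.]
```

Request:
{"fn": "send_rows", "kwargs": {"moves": [[0.15,0,0,0,0,0,0.77],[0.1,0,0,0,0,0,0.77],[0,0,0,0,0,0,0.77]]}}

```text
time_s: 16.3
position: [0.6008, 0.1349, 0.0065]
tcp_rot: [[-0.056, 0.998, -0.0], [0.998, 0.056, -0.001], [-0.001, -0.0, -1.0]]
force: [-1.3, -5.8, 3.6]
opening: 0.117
```

Request:
{"fn": "send_rows", "kwargs": {"moves": [[0.1,0,0,0,0,0,0.77],[0,0,0,0,0,0,0.77]]}}

```text
time_s: 16.55
position: [0.6007, 0.1362, 0.0065]
tcp_rot: [[-0.057, 0.998, -0.0], [0.998, 0.057, -0.003], [-0.003, -0.001, -1.0]]
force: [-0.3, -9.3, 4.7]
opening: 0.114
```

Request:
{"fn": "send_rows", "kwargs": {"moves": [[0.1,0,0,0,0,0,0.77],[0,0,0,0,0,0,0.77]]}}

```text
time_s: 16.8
position: [0.6007, 0.1363, 0.0065]
tcp_rot: [[-0.058, 0.998, -0.001], [0.998, 0.058, -0.006], [-0.006, -0.001, -1.0]]
force: [-1.3, -16.3, 3.8]
opening: 0.117
```

Run:
```python
from h import *
where()
```

```text
t16.80 stop xy [-27.7 -99.3] z 6.5 jaw-ang 0.14 tilt [-0.0008 -0.0063] F [ -1.3 -16.3   3.8] open 0.117 q [ 3. 47. 91. -1. 42. -0.]
```

Contact with the end block is confirmed: y stopped at -99.3 with the force rising to 16 N. I'll retreat, check from the top, and get behind the wedge's butt.

Request:
{"fn": "send_rows", "kwargs": {"moves": [[-0.5,0,0,0,0,0,0.77],[-0.7,0,0,0,0,0,1],[0,0,-1,0,0,0,1],[0,0,-1,0,0,0,1],[0,0,-1,0,0,0,1],[-1,-0.45,0,0,0,0,1],[-1,-0.5,0,0,0,0,1],[-1,-0.5,0,0,0,0,1],[-1,-0.5,0,0,0,0,1],[-0.6,-0.1,0,0,0,0,1],[0,0,0,0,0,0,1]]}}

```text
time_s: 18.18
position: [0.5579, -0.0078, 0.081]
tcp_rot: [[-0.053, 0.999, 0.001], [0.999, 0.053, 0.0], [0.0, 0.001, -1.0]]
force: [0.6, 0.3, 0.5]
opening: 0.009
```

Run:
```python
from h import *
s=where()
from rig import vision
r=vision.capture("top")
p=toworld(ST,[-.025,-.045]);w=toworld(ST,[-.0723,-.1676])
st,we,wd=measure(r,ST,[*p,ST[2]],[*w,.035],"pics/f6.png",fitstop=False)
print(tostop(st,we),tostop(st,wd))
```

```text
t18.18 stop xy [ -78.4 -240.8] z 81.0 jaw-ang -0.14 tilt [0.0008 0.0003] F [0.6 0.3 0.5] open 0.009 q [-12.  37.  99.   0.  45. -15.]
err [0.    0.148 0.816]
[-0.02460808 -0.0452141  -0.01426552] [-0.07220407 -0.15529715 -0.03554883]
```

View pics/f6.png

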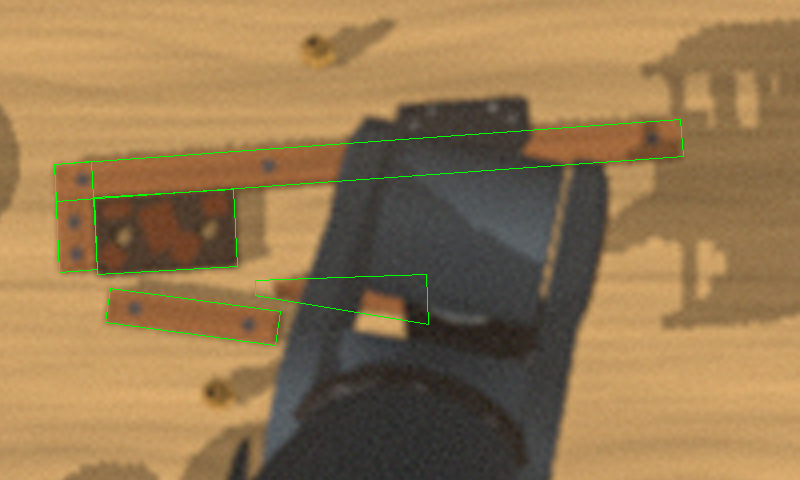

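The weight is seated at (-24.6, -45.2) mm in the stop frame. The wedge is partly hidden by the gripper, so its fit is invalid here, but its point is still at the same crop position, (275,290). I'll descend behind the butt and push.

Request:
{"fn": "send_rows", "kwargs": {"moves": [[0,0,1,0,0,0,1],[0,0,1,0,0,0,1],[0,0,0.7,0,0,0,1],[0,0,0.3,0,0,0,1],[0.2,0,0,0,0,0,1],[0.2,0,0,0,0,0,1],[0.25,0.03,0,0,0,0,1],[0.25,0.03,0,0,0,0,1],[0.25,0.03,0,0,0,0,1],[0.25,0.03,0,0,0,0,1],[0.2,0.03,0,0,0,0,1],[0,0,0,0,0,0,1]]}}

```text
time_s: 19.73
position: [0.5589, 0.0337, 0.006]
tcp_rot: [[-0.056, 0.998, -0.0], [0.998, 0.056, 0.0], [0.0, -0.0, -1.0]]
force: [0.4, -0.7, -0.2]
opening: 0.007
```

Run:
```python
from h import *
s=where()
from rig import vision
r=vision.capture("scene");cv2.imwrite("pics/s7c.png",cv2.resize(r["img"][170:290,240:400,::-1],None,fx=4.5,fy=4.5,interpolation=cv2.INTER_CUBIC))
```

```text
t19.73 stop xy [ -75.1 -199.4] z 6.0 jaw-ang 0.02 tilt [-0.0001  0.0001] F [ 0.4 -0.7 -0.2] open 0.007 q [ -8.  44. 100.   0.  36. -11.]
```

View pics/s7c.png

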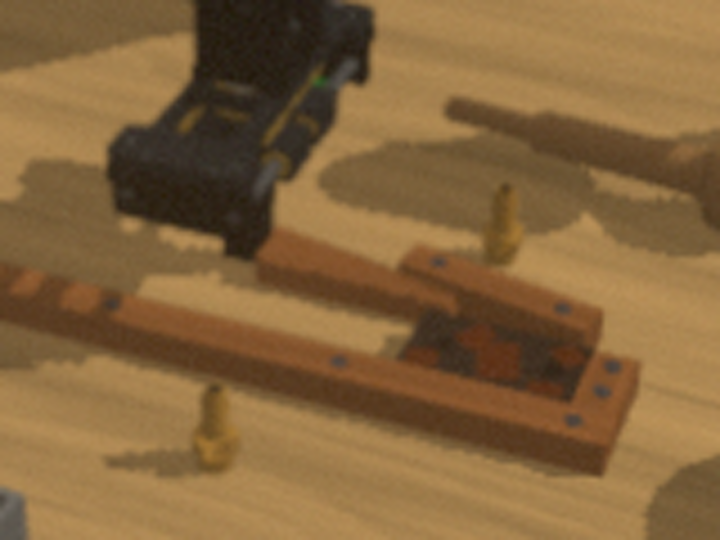

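The wedge's point is entering the gap cleanly between the weight and the cleat (crop (440,300)), so I continue.

Request:
{"fn": "send_rows", "kwargs": {"moves": [[0.2,0.03,0,0,0,0,1],[0.25,0.03,0,0,0,0,1],[0.25,0.03,0,0,0,0,1],[0.25,0.03,0,0,0,0,1],[0.25,0.04,0,0,0,0,1],[0.25,0.04,0,0,0,0,1],[0.25,0.04,0,0,0,0,1],[0.2,0.03,0,0,0,0,1],[0.15,0.02,0,0,0,0,1],[0.1,0.02,0,0,0,0,1],[0,0,0,0,0,0,1]]}}

```text
time_s: 21.15
position: [0.5637, 0.0874, 0.006]
tcp_rot: [[-0.055, 0.998, -0.0], [0.998, 0.055, 0.0], [0.0, -0.0, -1.0]]
force: [0.1, -0.0, 0.1]
opening: 0.003
```

Run:
```python
from h import *
s=where()
from rig import vision
r=vision.capture("scene");cv2.imwrite("pics/s8c.png",cv2.resize(r["img"][170:290,240:400,::-1],None,fx=4.5,fy=4.5,interpolation=cv2.INTER_CUBIC))
```

```text
t21.15 stop xy [ -67.4 -146. ] z 6.0 jaw-ang -0.01 tilt [-0.  0.] F [ 0.1 -0.   0.1] open 0.003 q [-2. 45. 98.  0. 37. -6.]
```

View pics/s8c.png

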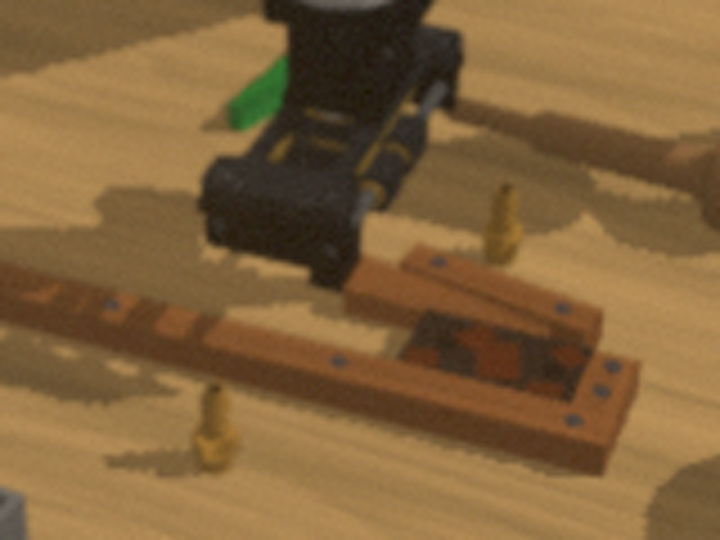

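Request:
{"fn": "send_rows", "kwargs": {"moves": [[0.15,0.02,0,0,0,0,1],[0.15,0.02,0,0,0,0,1],[0.1,0.01,0,0,0,0,1],[0,0,0,0,0,0,1]]}}

```text
time_s: 21.7
position: [0.5644, 0.0976, 0.0061]
tcp_rot: [[-0.056, 0.998, 0.0], [0.998, 0.056, 0.0], [0.0, 0.0, -1.0]]
force: [-0.2, 0.2, 0.1]
opening: 0.003
```

Request:
{"fn": "send_rows", "kwargs": {"moves": [[0.1,0,0,0,0,0,1],[0.06,0,0,0,0,0,1],[0,0,0,0,0,0,1]]}}

```text
time_s: 22.08
position: [0.5641, 0.1014, 0.006]
tcp_rot: [[-0.055, 0.998, -0.0], [0.998, 0.055, 0.0], [0.0, -0.0, -1.0]]
force: [0.1, 0.6, 0.0]
opening: 0.003
```

Run:
```python
from h import *
s=where()
```

```text
t22.07 stop xy [ -66.1 -132.1] z 6.0 jaw-ang -0.01 tilt [-0.0001  0.0001] F [0.1 0.6 0. ] open 0.003 q [-1. 45. 98.  0. 38. -4.]
```

Request:
{"fn": "send_rows", "kwargs": {"moves": [[0.1,0,0,0,0,0,1],[0,0,0,0,0,0,1]]}}

```text
time_s: 22.32
position: [0.5642, 0.1021, 0.0061]
tcp_rot: [[-0.057, 0.998, -0.0], [0.998, 0.057, -0.003], [-0.003, -0.0, -1.0]]
force: [-1.0, -7.1, -0.3]
opening: 0.003
```

Request:
{"fn": "send_rows", "kwargs": {"moves": [[0.1,0,0,0,0,0,1],[0,0,0,0,0,0,1]]}}

```text
time_s: 22.58
position: [0.5642, 0.1023, 0.0061]
tcp_rot: [[-0.058, 0.998, -0.0], [0.998, 0.058, -0.006], [-0.006, -0.001, -1.0]]
force: [-0.5, -14.6, 0.9]
opening: 0.007
```

Request:
{"fn": "send_rows", "kwargs": {"moves": [[0.1,0,0,0,0,0,1],[0,0,0,0,0,0,1]]}}

```text
time_s: 22.82
position: [0.5643, 0.1025, 0.0061]
tcp_rot: [[-0.06, 0.998, -0.001], [0.998, 0.06, -0.009], [-0.009, -0.001, -1.0]]
force: [-0.5, -23.0, 1.3]
opening: 0.005
```

Run:
```python
from h import *
s=where()
from rig import vision
r=vision.capture("scene");cv2.imwrite("pics/s9c.png",cv2.resize(r["img"][170:290,240:400,::-1],None,fx=4.5,fy=4.5,interpolation=cv2.INTER_CUBIC))
```

```text
t22.82 stop xy [ -66. -131.] z 6.1 jaw-ang 0.25 tilt [-0.0006 -0.0087] F [ -0.5 -23.    1.3] open 0.005 q [-1. 45. 98. -1. 38. -3.]
```

View pics/s9c.png

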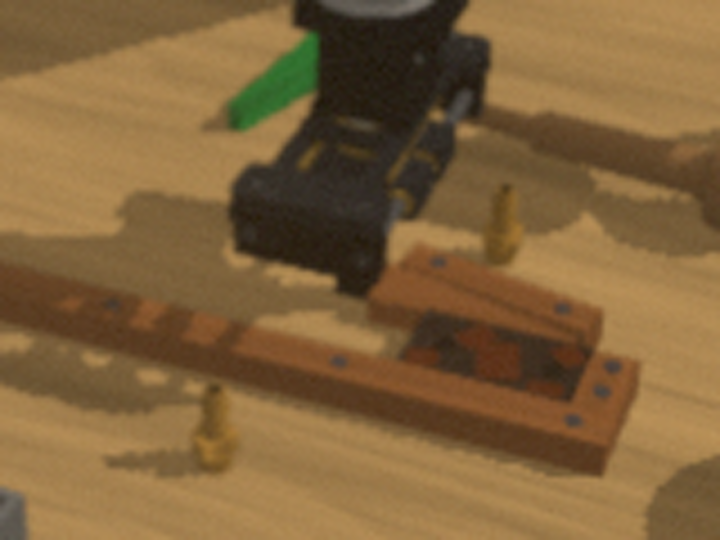

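The wedge has jammed: y is stopped at -131.0, close to the predicted -131.5, while the force climbs. I'll press it a little tighter, staying under 40 N.

Request:
{"fn": "send_rows", "kwargs": {"moves": [[0.1,0,0,0,0,0,1],[0,0,0,0,0,0,1]]}}

```text
time_s: 23.12
position: [0.5643, 0.1027, 0.0062]
tcp_rot: [[-0.061, 0.998, -0.001], [0.998, 0.061, -0.012], [-0.012, -0.002, -1.0]]
force: [-0.9, -31.6, 0.5]
opening: 0.004
```

Request:
{"fn": "send_rows", "kwargs": {"moves": [[0.07,0,0,0,0,0,1],[0,0,0,0,0,0,1]]}}

```text
time_s: 23.38
position: [0.5643, 0.1028, 0.0062]
tcp_rot: [[-0.062, 0.998, -0.001], [0.998, 0.062, -0.014], [-0.014, -0.002, -1.0]]
force: [-0.9, -36.3, 0.7]
opening: 0.005
```

Request:
{"fn": "send_rows", "kwargs": {"moves": [[-0.2,0,0,0,0,0,1],[-0.4,0,0,0,0,0,1],[-0.6,0,0,0,0,0,1],[0,0,-1,0,0,0,1],[0,0,-1,0,0,0,1],[0,0,-1,0,0,0,1],[-1,0,-1,0,0,0,1],[-1,0,-1,0,0,0,1],[-1,0,-1,0,0,0,1],[-1,0,-1,0,0,0,1],[-1,0,0,0,0,0,1],[-1,0,0,0,0,0,1]]}}

```text
time_s: 24.88
position: [0.5735, -0.0672, 0.1816]
tcp_rot: [[-0.056, 0.998, 0.001], [0.998, 0.056, 0.0], [0.0, 0.001, -1.0]]
force: [0.6, -0.0, -0.0]
opening: 0.007
```

Request:
{"fn": "send_rows", "kwargs": {"moves": [[-1,-1,0,0,0,0,1],[-1,-1,0,0,0,0,1],[-1,-1,0,0,0,0,1],[-1,-1,0,0,0,0,1],[0,0,0,0,0,0,1]]}}

```text
time_s: 25.5
position: [0.4778, -0.173, 0.181]
tcp_rot: [[-0.052, 0.999, -0.001], [0.999, 0.052, 0.001], [0.001, -0.001, -1.0]]
force: [0.8, -0.4, -0.1]
opening: 0.002
```

Run:
```python
from h import *
s=where()
from rig import vision
r=vision.capture("top")
p=toworld(ST,[-.025,-.045]);w=toworld(ST,[-.0605,-.067])
# separate wedge mask: fit wood within slot excluding stop
st,we,wd=measure(r,ST,[*p,ST[2]],[*w,ST[2]],"pics/f10.png",fitstop=False)
print(tostop(st,we),tostop(st,wd))
cv2.imwrite("pics/t10.png",r["img"][...,::-1])
q=np.load("top0.npz");d=np.abs(r["img"].astype(int)-q["img"]).max(2).astype(np.uint8);cv2.imwrite("pics/d10.png",d*3)
```

```text
t25.50 stop xy [-167.5 -401.3] z 181.0 jaw-ang -0.17 tilt [-0.0007  0.0005] F [ 0.8 -0.4 -0.1] open 0.002 q [-33.  25. 101.   0.  54. -36.]
err [0.    0.117 0.27 ]
[-0.02450125 -0.0448671  -0.00318789] [-0.05869992 -0.06634288 -0.00091431]
```

View pics/f10.png

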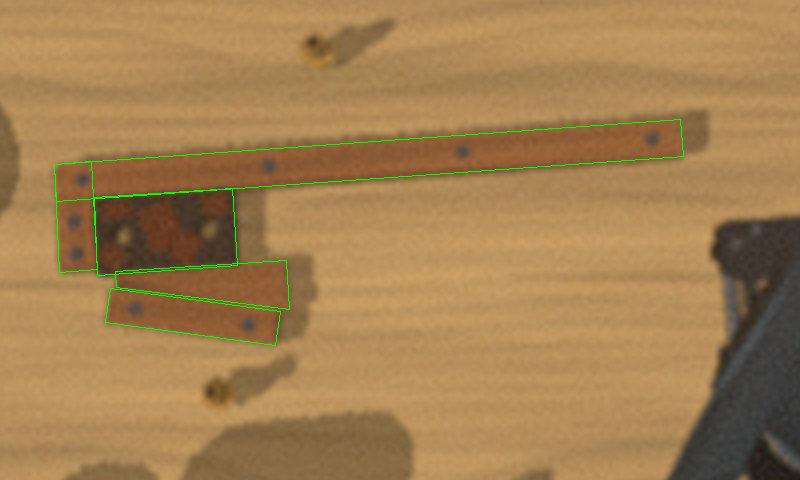

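View pics/d10.png

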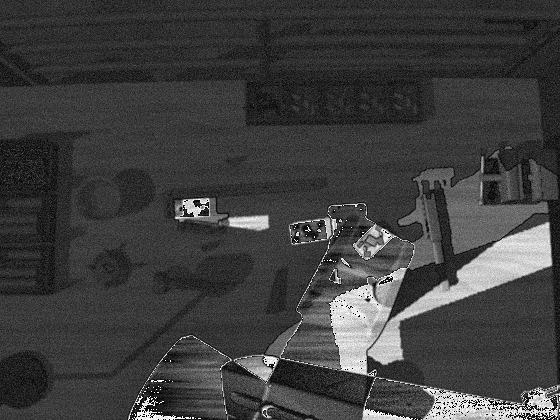

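The final top view shows the weight at (-24.5, -44.9) mm and the wedge at (-58.7, -66.3) mm, close to seat (-25, -45) and wedge_home (-60.5, -67). The difference image shows changes only at the weight and wedge and where the arm and its shadow are.

Run:
```python
from rig import bot
print(bot.hand_in())
```

```text
the job is handed in; nothing more can be done
None
```

The rusty weight is seated in the stop and the wooden wedge is jammed tight beside it. I handed the job in at about 25.5 s of the 72 s allowed. I only pushed with the fingertips: the weight flat against the batten, then along it to the end block, then the wedge in by its butt. Neither piece was gripped or lifted.

- **Weight:** it ended at (-24.5, -44.9) mm in the stop's frame, against a seat of (-25, -45). It stopped firmly against both the batten and the end block.
- **Wedge:** it ended at (-58.7, -66.3) mm, against about (-60.5, -67) for wedge_home. It stopped moving while the push rose to 36 N, which was the highest force I read. I kept it below 40 N.
- **Hold:** I did not push on the weight afterwards to test that it cannot shift. That rests on the wedge's hard stop and on both pieces showing in place after the arm had withdrawn.
- **Other things:** where the view was clear, comparing top pictures from before and after showed only the weight and wedge moved. The blue look-alike was partly under the arm and its shadow in the last picture, and the tin and brush were near them. The fingertips went nowhere near those three.
- **Checks that disagreed:** the last wedge fit was looser (0.27 mismatch, against about 0.15 earlier) because the wedge and cleat are the same colour, so its x is 1.8 mm off nominal. Two earlier fits were thrown off because the gripper hid part of the object, so I ignored them.

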